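# Advance the sample carousel by one turn of its hand wheel

## Task

Advance the sample carousel by one place: push the black hand wheel clockwise (seen from above, the way the arrow on its dial points) through exactly one full turn, so that its red upright handle comes round to the blue mark again and stops there, without running on well past it. Push only against the side of the red handle with your fingertips or the outside of your fingers: do not take it between the fingers and do not drag the wheel round by its rim. Leave the things standing around where they are, and finish clear of everything.

Things in the scene. Friction and masses are not known exactly. Their poses are not given: they have to be found in the camera images.
- wheel (a joint): the hand wheel's turn about its vertical axis, rad, growing clockwise seen from above; 0 at the start with the handle at the blue mark, 6.283 after one full turn. No end stop or notch near one turn; friction (about 0.12 N m, some 1.5 N at the handle) keeps the wheel where it is left. It can go about 0.6 backwards before a stop.
- wheel_centre (a point): point on the wheel's axis at the height of the rim's top (116 mm above the bench). The rim is a black ring, 80 mm radius to its centre line, bar 16 mm thick, with three steel spokes and a steel hub whose top is 6 mm above this point. The wheel stands over a round aluminium dial, 216 mm across, which carries a flat black clockwise arrow.
- handle: red upright round handle, 22 mm thick, 68 mm tall, fixed on the rim 80 mm from the wheel's axis; origin at the foot of the handle on its own axis, 2 mm below the rim's top; z up, x points outward from the wheel's axis. Turns with the wheel.
- rim: the wheel's rim and spokes; origin on the wheel's axis at the underside of the hub, 18 mm below the rim's top; turns with the wheel, its x axis points to the handle.
- dial: round fixed dial under the wheel, bolted on the housing, 216 mm across; origin on the wheel's axis at the dial's underside; its x axis points to the blue index mark, a 30 mm blue bar and 22 mm tall blue peg at the dial's edge, 104 mm from the axis, lower than the rim's top. The handle starts at the mark.
- housing: the changer's white housing, 540 x 300 mm, deck 60 mm above the bench; origin on the bench under the wheel's axis; it reaches 135 mm towards -x and 405 mm towards +x of its own frame, 150 mm to either side. It carries a black eight-place sample carousel, 260 mm across, knob top 127 mm above the bench, axis 265 mm from the wheel's along +x, geared to the wheel at 1:8, so one turn of the wheel moves it clockwise by one place.
- jar: small amber sample jar with white cap, 38 mm across, 45 mm tall, standing on the changer's deck beside the wheel; bystander, to be left alone; origin at its underside
- dish: lidded clear sample dish, 51 mm across, 16 mm tall, lying on the changer's deck beside the wheel; bystander, to be left alone; origin at its underside
- bottle: white plastic bottle with blue cap, 60 mm across, 130 mm tall, on the bench; bystander, to be left alone; origin at its underside
- beaker: glass beaker, 68 mm across, 85 mm tall, on the bench; bystander, to be left alone; origin at its underside
- spoon: steel sample spoon, 160 mm long, lying on the bench; bystander, to be left alone; origin at its middle
- brush: brush, 180 mm long, lying on the bench; bystander, to be left alone; origin at its middle
- tin: pale round sample tin with a paper band, 64 mm across, 50 mm tall, on the bench; bystander, to be left alone; origin at its underside

How it is judged:
On the way:
1. the wheel is pushed past half a turn by the fingers on the handle (value of joint wheel between 2.6 and 3.7 rad and contact force between the fingers and handle above 0.2 N).
At the end, for the whole second after the job is handed in: The wheel rests at one full clockwise turn, its handle within 0.17 rad (10 degrees, about 13 mm) of the blue mark; every bystander is within 20 mm of where it stood (value of joint wheel between 6.113 and 6.453 rad and velocity of joint wheel between -0.05 and 0.05 rad/s and distance of each of jar, dish, bottle, beaker, spoon, brush, tin from where it was at the start of the episode below 0.02 m); the robot touches nothing.
It fails at once if the wheel runs on more than 0.4 rad (23 degrees) past the mark (value of joint wheel above 6.683 rad).
It fails at once if the wheel is turned the wrong way by more than 0.35 rad (value of joint wheel below -0.35 rad).
It fails at once if the handle is taken between the fingers (grasp point within 12 mm of its axis, in contact) (horizontal distance between the grasp point and handle below 0.012 m and contact force between the fingers and handle above 0.5 N).
It fails at once if the rim or spokes are pushed with more than 5 N (contact force between any of the fingers, the arm and rim above 5 N).
It fails at once if a bystander is moved or lifted by more than 20 mm (distance of any of jar, dish, bottle, beaker, spoon, brush, tin from where it was at the start of the episode above 0.02 m).
It also fails if it takes over 61 s, if anything falls off the work surface, if the arm or the gripper's body presses on something with over 40 N, if the wrist force passes 120 N, or if a joint passes its speed limit or range.

## Robot

A 7-joint arm with a two-finger parallel gripper is mounted at the origin on the work surface. World frame = base frame: x ahead of the robot, y to its left, z up, the work surface at z = 0. Lengths are in m, angles in rad, forces in N, time in s.
With the tool pointing down it reaches from about 0.425 to 0.925 m from the base axis. Payload 6.8 kg.
Tool frame: the origin (TCP) lies at the very end of the fingers, on their centre line; the grasp point (between the pads) lies r.grasp_offset behind it (r.grasp_offset is the distance from the TCP to the grasp point, in m); z points along the fingers, y is the direction in which the jaws open and shut (so a half turn about z gives the same grasp; the last joint's range is limited). The gripper opens to 85 mm and grips with 20 to 120 N. Pads are 22 mm wide; open, the fingers measure 114 mm over their backs; the gripper's body (76 mm by 85 mm) begins 54 mm behind the grasp point. The pads swing forward as they close: fully open they stand 13 mm farther back than shut.
Start: joints at [1.156, 0.477, 0.022, 1.555, -0.011, 1.109, -0.083], TCP at [0.204, -0.643, 0.231] pointing down, gripper open.
Joint ranges: [-2.96, 2.96], [-0.34, 2.1], [-1.41, 1.46], [0.24, 2.44], [-1.37, 4.51], [0.17, 1.92], [-2.96, 2.96]. Speed limits (rad/s): [2.39, 2.39, 3.14, 3.14, 3.14, 3.14, 3.14].

## Interface

Orientations are given as a rotation vector (axis times angle).
In Python, from bench import r gives the robot as it stands.
- The arm moves only by the shell command python3 -m jog 'ROWS' [FORCE]. ROWS is JSON, one flat list of numbers, 7 for each row, row after row: the turn, a rotation vector about the tool's x, y, z normalised to -1 to 1, where 1 is 180 degrees, then the shift along the tool's x, y, z normalised to -1 to 1, where 1 is 200 mm, then the opening, from 0 (shut) to 1 (fully open). In form: [wx, wy, wz, x, y, z, hand, wx, wy, wz, x, y, z, hand, ...]. A call has 1 to 12 rows; each row is the pose to reach, as a shift and turn from the pose measured when the call began, along the tool's axes at that moment, turning the shorter way round; what a row does not reach only later rows make up. A row lasts 1/10 s, in which the tool goes at most 50 mm and 8.59 degrees, less where a joint would pass 70% of its speed; a pose out of reach is approached as far as the arm can. A call with a number of a shift or a turn outside -1 to 1 is refused whole. A call with a gripper value outside its range is refused whole. The fingers move at their own pace and stop on an object; FORCE is the grip in N (left out, the last holds). Time passes only in rows, so rows that repeat a pose let the fingers close. It gives the time, the measured TCP pose, the force and the opening at its end, in the units of the state.
- r.get_obs(): the state, without advancing time (a new reading comes with each control period).
- r.grab_frame(name): name is "scene" or "top"; returns the picture (480x640x3 uint8, red, green, blue); there is no depth.
- r.calibration(name): a dict with "K" (3x3 intrinsics, pixels), "origin" and "rotation" of the camera in the world. Camera axes: x right, y up, looking along -z (the intrinsics and any distortion apply to the point x, -y, -z); pixel columns grow to the right and rows downward; lengths in m; the calibration is good to about 2 mm. A picture is of the moment at which its call begins. calibration takes no time and is no camera call.
- r.hand_in(): hands the job in, once; it reports no verdict.
The state is a dict: "clock": time; "joints": joint angles; "qvel": joint speeds; "tau": joint torques, N m; "tcp_pos": TCP position; "orientation": TCP orientation; "contact_force": force on the tool from outside, world axes, zero at the start; "moment": the same for the moment, N m; "grip_width": finger opening in m.
Only numpy, scipy, OpenCV 4.12 (cv2) and the standard library are available. Lean on these libraries where they do the work, as an engineer would, in place of code of your own. Each camera call takes 0.05 s, during which the arm holds its last target.

## Working session

There is one attempt and no reset: what is moved stays moved. The work goes in short steps, Python scripts to look and compute and a shell command to move; the robot and the scene stay as the last step left them, time stands still between calls to the robot, and variables do not carry over. Pictures are saved under pics/ and viewed, and the job is handed in when it is done.

```bash
ls; mkdir -p pics; python3 - <<'E'
from bench import r
import cv2
for n in("scene","top"):
    cv2.imwrite(f"pics/{n}0.png",r.grab_frame(n)[:,:,::-1])
    print(n,r.calibration(n))
print(r.get_obs(),r.grasp_offset)
E
```

```text
pics
scene {'K': array([[525.41925923,   0.        , 328.15041518],
       [  0.        , 525.41925923, 242.10002416],
       [  0.        ,   0.        ,   1.        ]]), 'origin': array([1.42697331, 0.21179893, 0.96821845]), 'rotation': array([0.55320301, 0.75335135, 1.70124118])}
top {'K': array([[563.48484823,   0.        , 320.19352029],
       [  0.        , 563.48484823, 235.06426891],
       [  0.        ,   0.        ,   1.        ]]), 'origin': array([ 0.27163134, -0.02473653,  1.48935754]), 'rotation': array([ 0.15685035, -0.15742288, -1.52090138])}
{'clock': 0.1, 'joints': array([ 1.15590012,  0.47771516,  0.02229901,  1.55633686, -0.01145093,
        1.10925509, -0.08316048]), 'qvel': array([-1.05119812e-03, -2.33177761e-03,  2.10085747e-04, -2.16082414e-03,
       -4.90502456e-04, -1.31213410e-04, -1.94723868e-06]), 'tau': array([ 4.46158054e-03, -5.97760749e+01,  1.61356397e+00, -2.81955135e+01,
        1.27914129e-02,  5.02770519e-03,  1.99739766e-06]), 'tcp_pos': array([ 0.20370287, -0.64299222,  0.23043025]), 'orientation': array([-3.10317491e+00, -4.79822733e-01,  5.94058588e-04]), 'contact_force': array([ 0.34143945, -0.71597008,  0.03236396]), 'moment': array([-0.04185843, -0.0129948 , -0.02104504]), 'grip_width': 0.08514987466348793} 0.0187
```

View pics/scene0.png

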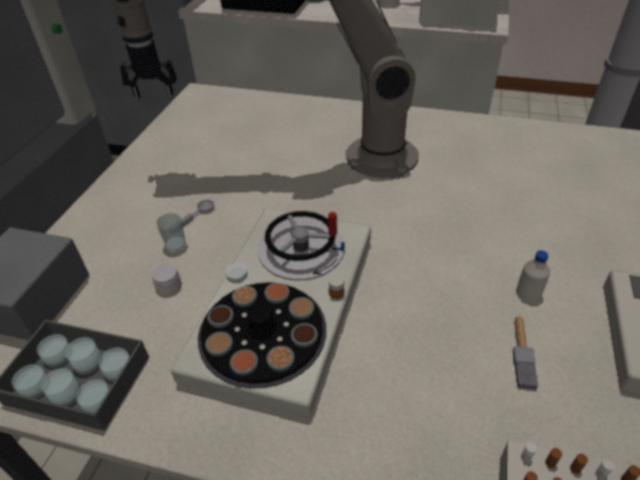

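View pics/top0.png

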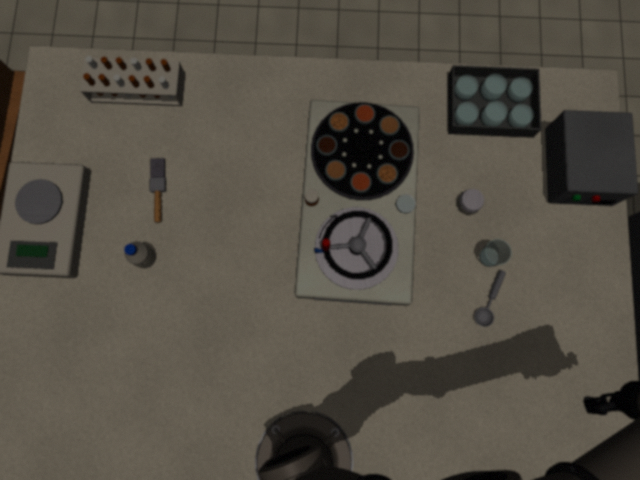

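The top view shows the wheel hub near (357,244), the red handle near (326,244) and the blue mark near (318,250). The jar is near (311,199), the dish near (405,204) and the carousel near (362,150). Next I measure these.

```bash
cat > h.py <<'E'
import numpy as np,cv2
from scipy.spatial.transform import Rotation as R
from bench import r
def ray(n,u,v):
    c=r.calibration(n);K=c["K"]
    d=np.array([(u-K[0,2])/K[0,0],-(v-K[1,2])/K[1,1],-1.])
    return np.array(c["origin"]),R.from_rotvec(c["rotation"]).as_matrix()@d
def onz(n,u,v,z):
    o,d=ray(n,u,v);return (o+d*(z-o[2])/d[2])
def proj(n,p):
    c=r.calibration(n);K=c["K"]
    q=R.from_rotvec(c["rotation"]).as_matrix().T@(np.array(p)-c["origin"])
    return K[0,0]*q[0]/-q[2]+K[0,2],K[1,1]*-q[1]/-q[2]+K[1,2]
def red(im):
    h=cv2.cvtColor(im,cv2.COLOR_RGB2HSV)
    return (((h[...,0]<6)|(h[...,0]>174))&(h[...,1]>170)&(h[...,2]>60)).astype(np.uint8)
E
python3 - <<'E'
from h import *
for n,box in(("top",(290,190,420,310)),("scene",(220,190,380,290))):
    im=r.grab_frame(n);x0,y0,x1,y1=box
    c=im[y0:y1,x0:x1]
    cv2.imwrite(f"pics/{n}c.png",cv2.resize(c[:,:,::-1],None,fx=5,fy=5,interpolation=cv2.INTER_CUBIC))
    m=red(c);k,l,s,ce=cv2.connectedComponentsWithStats(m)
    for i in range(1,k):
        if s[i,4]>15: print(n,"red",s[i],ce[i]+[x0,y0])
    h=cv2.cvtColor(c,cv2.COLOR_RGB2HSV)
    b=((h[...,0]>105)&(h[...,0]<130)&(h[...,1]>150)).astype(np.uint8);k,l,s,ce=cv2.connectedComponentsWithStats(b)
    for i in range(1,k):
        if s[i,4]>5: print(n,"blue",s[i],ce[i]+[x0,y0])
    g=(c.max(2)<28).astype(np.uint8);k,l,s,ce=cv2.connectedComponentsWithStats(g)
    for i in range(1,k):
        if s[i,4]>40:
            cn=cv2.findContours((l==i).astype(np.uint8),cv2.RETR_EXTERNAL,cv2.CHAIN_APPROX_NONE)[0][0]
            e=cv2.fitEllipse(cn);print(n,"black",s[i],np.array(e[0])+[x0,y0],e[1:])
E
```

```text
top red [33 49  6  7 35] [325.65714286 241.94285714]
top blue [25 59  8  3 15] [318.33333333 250.33333333]
top black [ 45   0  55   9 302] [362.05670166 193.03937125] ((8.482049942016602, 52.936119079589844), 89.98162841796875)
top black [ 32  22  70  66 869] [356.77550507 244.51270294] ((62.74241256713867, 64.54817199707031), 102.76513671875)
scene red [109  23   6  23 113] [331.9380531  223.75221239]
scene black [73 22 34 11 90] [308.6127243  219.03526878] ((10.813704490661621, 33.828392028808594), 99.66921997070312)
scene black [ 46  25  68  45 365] [299.91473389 235.27741241] ((44.156028747558594, 66.09690856933594), 84.66658020019531)
scene black [34 94 13  6 56] [260.26776886 286.48190308] ((5.082912445068359, 13.197813987731934), 84.60750579833984)
```

```bash
python3 - <<'E'
import cv2,numpy as np
a=cv2.imread("pics/topc.png");b=cv2.imread("pics/scenec.png");print(a.shape,b.shape)
E
```

```text
(600, 650, 3) (500, 800, 3)
```

View pics/topc.png

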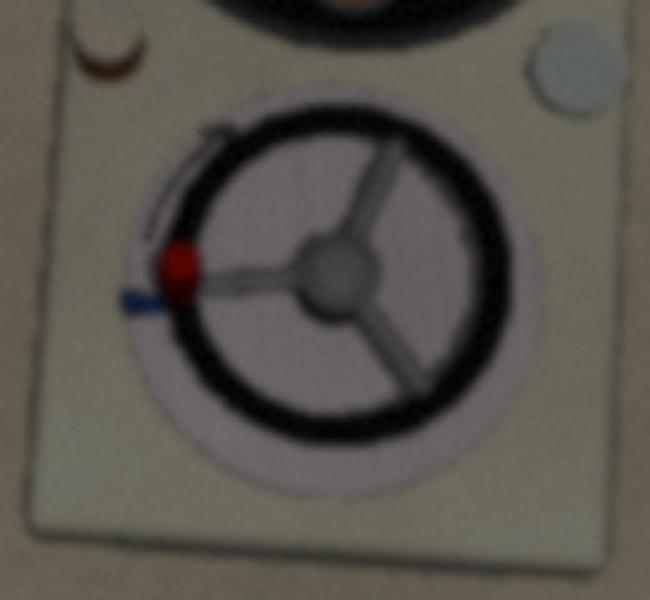

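View pics/scenec.png

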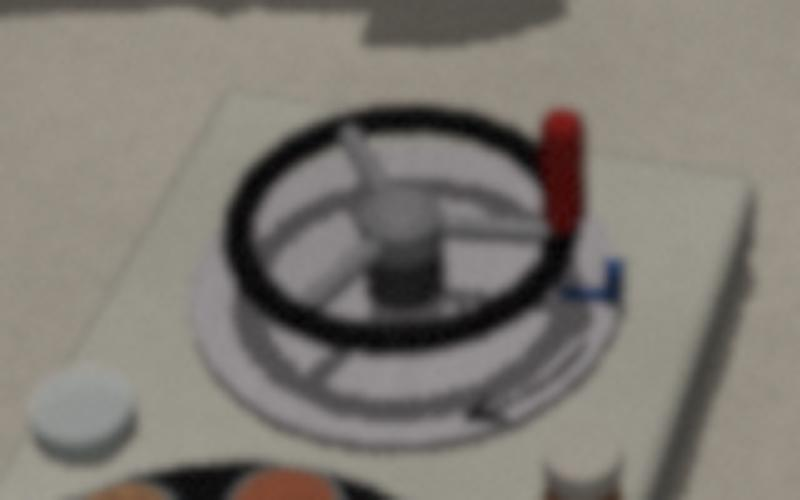

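The top crop shows the hub, rim, three spokes, red handle on the left, and the arrow running clockwise. In the scene crop the handle stands at about (332,224) and the blue peg is at its foot.

```bash
python3 - <<'E'
from h import *
c1=onz("top",356.9,244.4,.110);c2=onz("scene",299.9,235.3,.110)
hub=onz("top",290+336/5,190+276/5,.122);hubs=onz("scene",220+398/5,190+208/5,.122)
print("centre",c1,c2,hub,hubs)
print("handle top",onz("top",325.7,241.9,.165), onz("scene",331.9,215,.182), "foot",onz("scene",332.3,237,.125))
print("blue",onz("top",318.3,250.3,.09))
for nm,u,v,z in(("jar",311,199,.105),("dish",405,204,.076),("carous",362.5,148,.1)):print(nm,onz("top",u,v,z))
C=(c1+c2)/2
print(proj("top",C),proj("scene",C))
o=r.get_obs();print(R.from_rotvec(o["orientation"]).as_matrix().round(3))
E
```

```text
centre [ 0.53347295 -0.11138947  0.11      ] [ 0.53888389 -0.10876959  0.11      ] [ 0.52922029 -0.11143747  0.122     ] [ 0.53880276 -0.10881678  0.122     ]
handle top [ 0.52577698 -0.03313728  0.165     ] [ 0.52972416 -0.02978728  0.182     ] foot [ 0.54255801 -0.02653314  0.125     ]
blue [ 0.51779791 -0.01587994  0.09      ]
jar [0.64647779 0.00843419 0.105     ]
dish [ 0.65193226 -0.23479096  0.076     ]
carous [ 0.79080706 -0.11871724  0.1       ]
(np.float64(356.4080693495893), np.float64(243.31049795102427)) (np.float64(299.7057549630027), np.float64(234.4846531700177))
[[ 0.953  0.302 -0.   ]
 [ 0.302 -0.953  0.001]
 [-0.    -0.001 -1.   ]]
```

```bash
python3 -m jog '[0,0,0.04,0.2,-0.2,-0.1,0, 0,0,0.08,0.4,-0.4,-0.1,0, 0,0,0.098,0.55,-0.6,-0.1,0, 0,0,0.098,0.7,-0.75,-0.1,0, 0,0,0.098,0.75,-0.83,-0.1,0, 0,0,0.098,0.75,-0.83,-0.1,0, 0,0,0.098,0.75,-0.83,-0.1,0]'
cat >> h.py <<'E'
def loc(p,yaw=0.):
    "shift units to world point p, from present tool frame; wz to reach yaw of tool x"
    o=r.get_obs();M=R.from_rotvec(o["orientation"]).as_matrix()
    y=np.arctan2(M[1,0],M[0,0])
    return (M.T@(np.array(p)-o["tcp_pos"])/0.2).round(3),"wz",round((y-yaw)/np.pi,3),"t",o["clock"],o["tcp_pos"].round(4),o["contact_force"].round(2)
E
python3 -c "
from h import *
print(loc([.48,-.03,.25]))"
```

```text
clock: 0.9
tcp_pos: [0.2967, -0.4396, 0.2511]
orientation: [-3.141, -0.0, 0.0]
contact_force: [-0.6, -0.6, 0.8]
grip_width: -0.0001
(array([ 0.916, -2.048,  0.006]), 'wz', np.float64(0.0), 't', 0.9, array([ 0.2967, -0.4396,  0.2511]), array([-0.65, -0.57,  0.8 ]))
```

```bash
python3 -m jog '[0,0,0,0.12,-0.22,0,0, 0,0,0,0.24,-0.44,0,0, 0,0,0,0.36,-0.66,0,0, 0,0,0,0.48,-0.88,0,0, 0,0,0,0.55,-1,0,0, 0,0,0,0.55,-1,0,0, 0,0,0,0.55,-1,0,0]'
python3 -m jog '[0,0,0,0.1,-0.22,0,0, 0,0,0,0.2,-0.44,0,0, 0,0,0,0.3,-0.66,0,0, 0,0,0,0.36,-0.88,0,0, 0,0,0,0.36,-1,0,0, 0,0,0,0.36,-1,0,0, 0,0,0,0.36,-1,0,0]'
python3 - <<'E'
from h import *
print(loc([.48,-.03,.135]))
im=r.grab_frame("scene");cv2.imwrite("pics/s1.png",cv2.resize(im[100:300,200:420,::-1],None,fx=3,fy=3,interpolation=cv2.INTER_CUBIC))
E
```

```text
clock: 1.6
tcp_pos: [0.4066, -0.2409, 0.2511]
orientation: [-3.142, 0.002, 0.001]
contact_force: [-0.6, -0.4, -0.6]
grip_width: -0.0
clock: 2.3
tcp_pos: [0.4788, -0.0433, 0.2508]
orientation: [3.141, -0.006, -0.002]
contact_force: [-0.4, 0.2, 0.3]
grip_width: 0.0
(array([ 0.006, -0.067,  0.579]), 'wz', np.float64(-0.001), 't', 2.3, array([ 0.4788, -0.0433,  0.2508]), array([-0.43,  0.24,  0.27]))
```

View pics/s1.png

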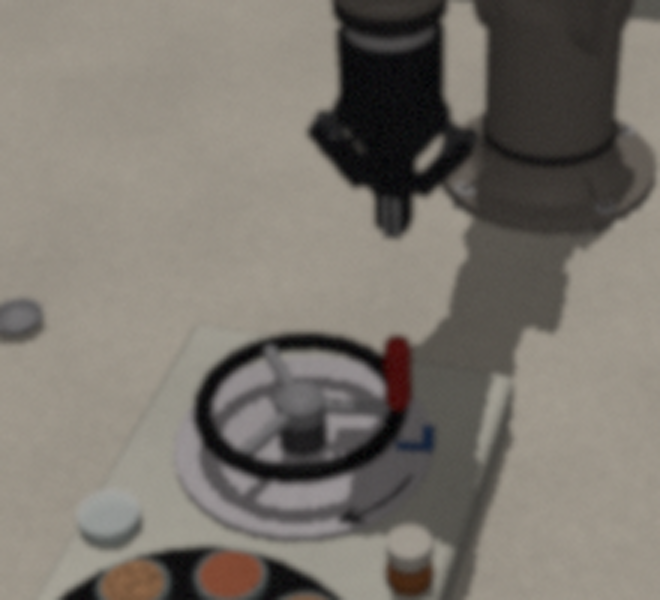

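The fingers point down, shut, behind the handle and slightly robot-side of it. The finger linkage flares about 45 mm above the tip, so I'll keep the tip at z≈0.146.

```bash
python3 -m jog '[0,0,0,0,-0.067,0.15,0, 0,0,0,0,-0.067,0.3,0, 0,0,0,0,-0.067,0.4,0, 0,0,0,0,-0.067,0.5,0, 0,0,0,0,-0.067,0.525,0, 0,0,0,0,-0.067,0.525,0]'
python3 - <<'E'
from h import *
print(loc([.495,-.03,.146]))
C=np.array([.535,-.110]);a0=np.radians(95)
o=r.get_obs();p=o["tcp_pos"]
# shifts from a reference P(w0) tool axes, d=24
def P(w,d=.024):
    a=a0-w;return C+.08*np.array([np.cos(a),np.sin(a)])-d*np.array([np.sin(a),-np.cos(a)])
for w in np.radians(np.arange(0,361,10)):
    q=P(w);print(round(np.degrees(w)),q.round(4),((q-p[:2])*[1,-1]/.2).round(3))
E
```

```text
clock: 2.95
tcp_pos: [0.4783, -0.0322, 0.1453]
orientation: [3.14, -0.012, -0.004]
contact_force: [0.5, -0.2, -0.6]
grip_width: -0.0
(array([ 0.084, -0.012, -0.003]), 'wz', np.float64(-0.002), 't', 2.95, array([ 0.4783, -0.0322,  0.1453]), array([ 0.54, -0.21, -0.56]))
0 [ 0.5041 -0.0324] [0.129 0.001]
10 [ 0.5181 -0.0282] [ 0.199 -0.02 ]
20 [ 0.5325 -0.0265] [ 0.271 -0.029]
30 [ 0.5471 -0.0274] [ 0.344 -0.024]
40 [ 0.5612 -0.0307] [ 0.415 -0.008]
50 [ 0.5746 -0.0365] [0.482 0.021]
60 [ 0.5868 -0.0445] [0.543 0.061]
70 [ 0.5974 -0.0544] [0.595 0.111]
80 [ 0.6061 -0.0661] [0.639 0.169]
90 [ 0.6126 -0.0791] [0.672 0.234]
100 [ 0.6168 -0.0931] [0.693 0.304]
110 [ 0.6185 -0.1075] [0.701 0.376]
120 [ 0.6176 -0.1221] [0.697 0.449]
130 [ 0.6143 -0.1362] [0.68 0.52]
140 [ 0.6085 -0.1496] [0.651 0.587]
150 [ 0.6005 -0.1618] [0.611 0.648]
160 [ 0.5906 -0.1724] [0.561 0.701]
170 [ 0.5789 -0.1811] [0.503 0.744]
180 [ 0.5659 -0.1876] [0.438 0.777]
190 [ 0.5519 -0.1918] [0.368 0.798]
200 [ 0.5375 -0.1935] [0.296 0.806]
210 [ 0.5229 -0.1926] [0.223 0.802]
220 [ 0.5088 -0.1893] [0.153 0.785]
230 [ 0.4954 -0.1835] [0.086 0.756]
240 [ 0.4832 -0.1755] [0.025 0.716]
250 [ 0.4726 -0.1656] [-0.028  0.667]
260 [ 0.4639 -0.1539] [-0.072  0.608]
270 [ 0.4574 -0.1409] [-0.104  0.543]
280 [ 0.4532 -0.1269] [-0.125  0.473]
290 [ 0.4515 -0.1125] [-0.134  0.401]
300 [ 0.4524 -0.0979] [-0.13   0.328]
310 [ 0.4557 -0.0838] [-0.113  0.258]
320 [ 0.4615 -0.0704] [-0.084  0.191]
330 [ 0.4695 -0.0582] [-0.044  0.13 ]
340 [ 0.4794 -0.0476] [0.006 0.077]
350 [ 0.4911 -0.0389] [0.064 0.033]
360 [ 0.5041 -0.0324] [0.129 0.001]
```

```bash
python3 -m jog '[0,0,0,0.06,0,0,0, 0,0,0,0.11,0,0,0, 0,0,0,0.15,-0.005,0,0, 0,0,0,0.2,-0.02,0,0, 0,0,0,0.235,-0.025,0,0, 0,0,0,0.27,-0.028,0,0, 0,0,0,0.31,-0.028,0,0, 0,0,0,0.345,-0.024,0,0, 0,0,0,0.38,-0.018,0,0, 0,0,0,0.415,-0.008,0,0, 0,0,0,0.45,0.005,0,0, 0,0,0,0.48,0.021,0,0]'
cat > look.py <<'E'
import sys
from h import *
i=sys.argv[1]
for n,(x0,y0,x1,y1) in(("top",(290,190,420,310)),("scene",(220,150,380,300))):
    im=r.grab_frame(n);c=im[y0:y1,x0:x1]
    m=red(c);k,l,s,ce=cv2.connectedComponentsWithStats(m)
    for j in range(1,k):
        if s[j,4]>8: print(n,"red",s[j],(ce[j]+[x0,y0]).round(1),"at z.150:",onz(n,*(ce[j]+[x0,y0]),.15)[:2].round(4))
    cv2.imwrite(f"pics/{n}{i}.png",cv2.resize(c[:,:,::-1],None,fx=4,fy=4,interpolation=cv2.INTER_CUBIC))
print(loc(r.get_obs()["tcp_pos"]))
E
python3 look.py a
```

```text
clock: 4.15
tcp_pos: [0.5744, -0.0379, 0.145]
orientation: [3.14, -0.013, -0.006]
contact_force: [-3.7, -2.8, 2.1]
grip_width: -0.0003
scene red [ 91  81   7  23 145] [314.2 241.6] at z.150: [ 0.5933 -0.0557]
(array([0., 0., 0.]), 'wz', np.float64(-0.003), 't', 4.25, array([ 0.5756, -0.038 ,  0.1452]), array([ 0.76,  0.17, -0.47]))
```

View pics/scenea.png

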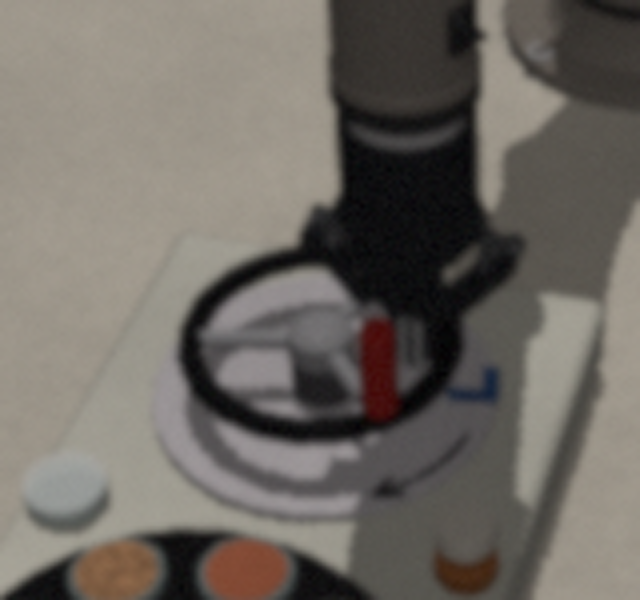

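View pics/topa.png

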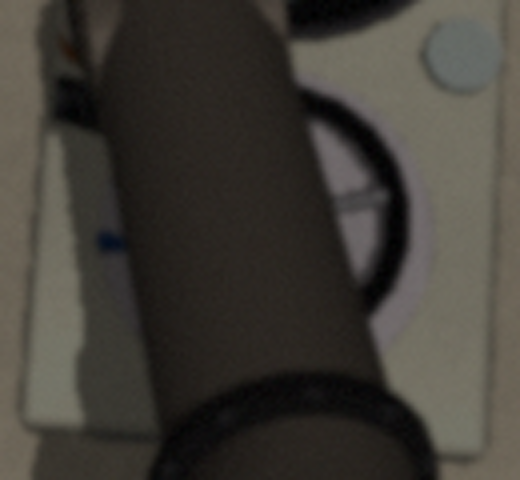

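The handle has turned about 50° with the shut fingers behind it, clear of the rim. I carry on round.

```bash
cat > arc.py <<'E'
import sys
from h import *
w0,w1,st=map(float,sys.argv[1:4]);dd=float(sys.argv[4]) if len(sys.argv)>4 else .024
C=np.array([.535,-.110]);a0=np.radians(95)
o=r.get_obs();p=o["tcp_pos"];M=R.from_rotvec(o["orientation"]).as_matrix()
for w in np.arange(w0,w1+.01,st):
    a=a0-np.radians(w);q=C+.08*np.array([np.cos(a),np.sin(a)])-dd*np.array([np.sin(a),-np.cos(a)])
    print(round(w),(M.T@(np.append(q,.146)-p)/.2).round(3))
E
python3 arc.py 55 110 5
```

```text
55 [ 0.026  0.011 -0.004]
60 [ 0.056  0.032 -0.004]
65 [ 0.084  0.055 -0.004]
70 [ 0.11   0.081 -0.004]
75 [ 0.133  0.109 -0.004]
80 [ 0.154  0.139 -0.004]
85 [ 0.172  0.171 -0.004]
90 [ 0.187  0.204 -0.004]
95 [ 0.199  0.238 -0.004]
100 [ 0.208  0.274 -0.004]
105 [ 0.215  0.309 -0.004]
110 [ 0.218  0.346 -0.004]
```

```bash
python3 -m jog '[0,0,0,0.026,0.011,0,0, 0,0,0,0.056,0.032,0,0, 0,0,0,0.084,0.055,0,0, 0,0,0,0.11,0.08,0,0, 0,0,0,0.133,0.11,0,0, 0,0,0,0.154,0.14,0,0, 0,0,0,0.172,0.17,0,0, 0,0,0,0.187,0.204,0,0, 0,0,0,0.2,0.238,0,0, 0,0,0,0.208,0.274,0,0, 0,0,0,0.215,0.31,0,0, 0,0,0,0.218,0.346,0,0]'; python3 arc.py 115 175 5;python3 look.py b
```

```text
clock: 5.45
tcp_pos: [0.6185, -0.1082, 0.1452]
orientation: [3.14, -0.014, -0.002]
contact_force: [-0.8, 1.8, -0.2]
grip_width: -0.0002
115 [-0.     0.033 -0.004]
120 [-0.004  0.07  -0.004]
125 [-0.01   0.105 -0.004]
130 [-0.02   0.141 -0.004]
135 [-0.033  0.175 -0.004]
140 [-0.048  0.208 -0.004]
145 [-0.067  0.239 -0.004]
150 [-0.088  0.269 -0.004]
155 [-0.111  0.297 -0.004]
160 [-0.137  0.322 -0.004]
165 [-0.165  0.346 -0.003]
170 [-0.195  0.366 -0.003]
175 [-0.227  0.384 -0.003]
scene red [56 84  8 20 94] [278.6 244.5] at z.150: [ 0.6212 -0.132 ]
(array([0., 0., 0.]), 'wz', np.float64(-0.003), 't', 5.55, array([ 0.6187, -0.1098,  0.1453]), array([ 0.65, -0.36,  0.17]))
```

View pics/sceneb.png

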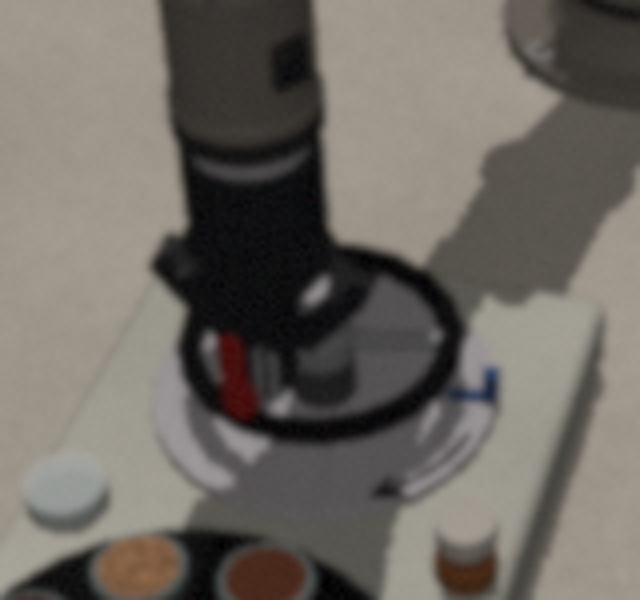

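Handle near 112°, fingers still behind it. Continuing.

```bash
python3 -m jog '[0,0,0,0,0.033,0,0, 0,0,0,-0.004,0.07,0,0, 0,0,0,-0.01,0.105,0,0, 0,0,0,-0.02,0.14,0,0, 0,0,0,-0.033,0.175,0,0, 0,0,0,-0.048,0.208,0,0, 0,0,0,-0.067,0.24,0,0, 0,0,0,-0.088,0.27,0,0, 0,0,0,-0.11,0.297,0,0, 0,0,0,-0.137,0.322,0,0, 0,0,0,-0.165,0.346,0,0, 0,0,0,-0.195,0.366,0,0]'; python3 arc.py 175 230 5;python3 look.py c
```

```text
clock: 6.75
tcp_pos: [0.5785, -0.1832, 0.1456]
orientation: [3.139, -0.018, -0.0]
contact_force: [1.2, 0.6, 0.4]
grip_width: -0.0001
175 [-0.03   0.007 -0.002]
180 [-0.063  0.023 -0.002]
185 [-0.097  0.035 -0.002]
190 [-0.132  0.044 -0.002]
195 [-0.168  0.051 -0.002]
200 [-0.205  0.054 -0.002]
205 [-0.241  0.054 -0.002]
210 [-0.277  0.05  -0.002]
215 [-0.313  0.044 -0.002]
220 [-0.348  0.034 -0.002]
225 [-0.383  0.022 -0.002]
230 [-0.416  0.006 -0.002]
(array([0., 0., 0.]), 'wz', np.float64(-0.004), 't', 6.85, array([ 0.5775, -0.1841,  0.1454]), array([ 0.49, -0.63,  0.33]))
```

View pics/scenec.png

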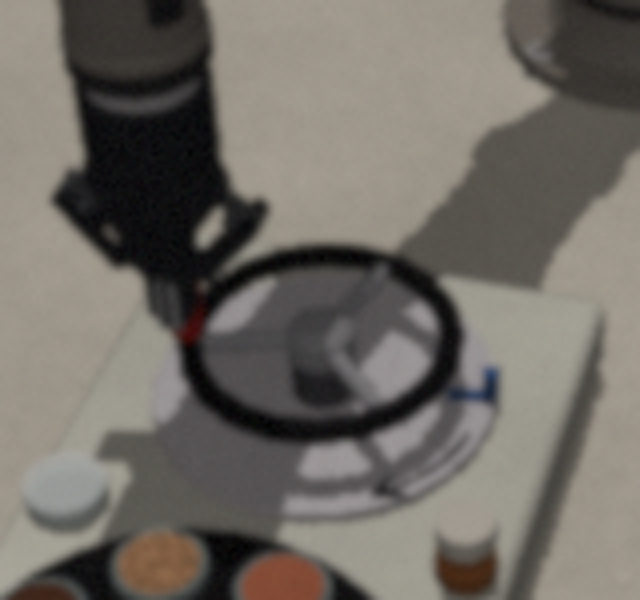

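The fingers are now camera-side, with the handle partly hidden behind them at about (268,231). That is consistent with about 170°.

```bash
python3 -m jog '[0,0,0,-0.03,0.007,0,0, 0,0,0,-0.063,0.022,0,0, 0,0,0,-0.097,0.035,0,0, 0,0,0,-0.132,0.044,0,0, 0,0,0,-0.168,0.05,0,0, 0,0,0,-0.205,0.054,0,0, 0,0,0,-0.241,0.054,0,0, 0,0,0,-0.277,0.05,0,0, 0,0,0,-0.313,0.044,0,0, 0,0,0,-0.348,0.034,0,0, 0,0,0,-0.383,0.022,0,0, 0,0,0,-0.416,0.006,0,0]'; python3 arc.py 235 290 5;python3 look.py d
```

```text
clock: 8.05
tcp_pos: [0.4943, -0.1836, 0.1457]
orientation: [3.138, -0.02, -0.001]
contact_force: [4.3, 1.4, -0.6]
grip_width: 0.0001
235 [-0.026 -0.019 -0.002]
240 [-0.056 -0.039 -0.002]
245 [-0.084 -0.063 -0.002]
250 [-0.109 -0.089 -0.002]
255 [-0.133 -0.117 -0.002]
260 [-0.153 -0.147 -0.002]
265 [-0.172 -0.178 -0.002]
270 [-0.187 -0.211 -0.002]
275 [-0.199 -0.245 -0.002]
280 [-0.209 -0.281 -0.002]
285 [-0.215 -0.316 -0.003]
290 [-0.218 -0.353 -0.003]
scene red [62 48  7 17 77] [284.8 206.2] at z.150: [ 0.4872 -0.1608]
(array([0., 0., 0.]), 'wz', np.float64(-0.004), 't', 8.15, array([ 0.4927, -0.1836,  0.1453]), array([ 0.15,  0.09, -0.79]))
```

View pics/scened.png

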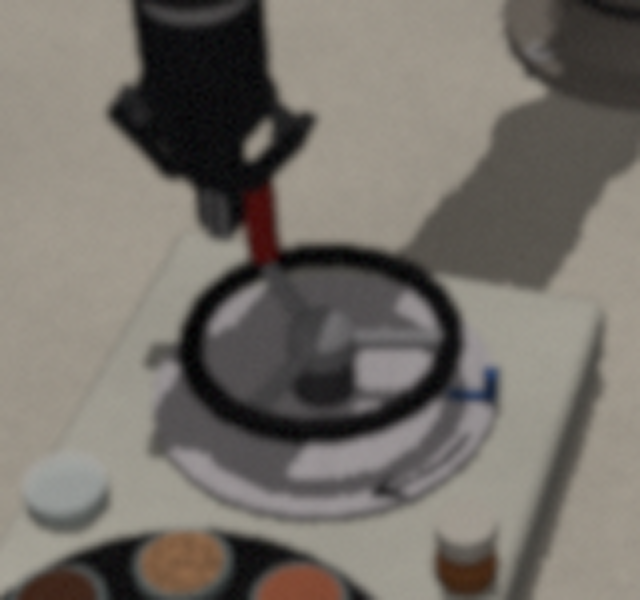

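The handle is at about 228°, as planned, and the fingers trail it cleanly.

```bash
python3 -m jog '[0,0,0,-0.026,-0.018,0,0, 0,0,0,-0.056,-0.04,0,0, 0,0,0,-0.084,-0.063,0,0, 0,0,0,-0.11,-0.09,0,0, 0,0,0,-0.133,-0.117,0,0, 0,0,0,-0.153,-0.147,0,0, 0,0,0,-0.172,-0.178,0,0, 0,0,0,-0.187,-0.21,0,0, 0,0,0,-0.2,-0.245,0,0, 0,0,0,-0.209,-0.28,0,0, 0,0,0,-0.215,-0.316,0,0, 0,0,0,-0.218,-0.353,0,0]'; python3 arc.py 294 338 4;python3 look.py e
```

```text
clock: 9.35
tcp_pos: [0.45, -0.112, 0.1453]
orientation: [3.138, -0.019, -0.006]
contact_force: [1.1, -3.0, -0.0]
grip_width: 0.0002
294 [ 0.007 -0.027 -0.004]
298 [ 0.009 -0.056 -0.004]
302 [ 0.013 -0.085 -0.004]
306 [ 0.019 -0.113 -0.004]
310 [ 0.027 -0.141 -0.004]
314 [ 0.037 -0.169 -0.004]
318 [ 0.048 -0.195 -0.004]
322 [ 0.062 -0.221 -0.005]
326 [ 0.077 -0.246 -0.005]
330 [ 0.094 -0.27  -0.005]
334 [ 0.113 -0.292 -0.005]
338 [ 0.133 -0.313 -0.005]
scene red [ 94  43   7  22 110] [316.9 203.5] at z.150: [ 0.4589 -0.0865]
(array([0., 0., 0.]), 'wz', np.float64(-0.003), 't', 9.45, array([ 0.4497, -0.1109,  0.1452]), array([ 0.68,  0.08, -0.64]))
```

View pics/scenee.png

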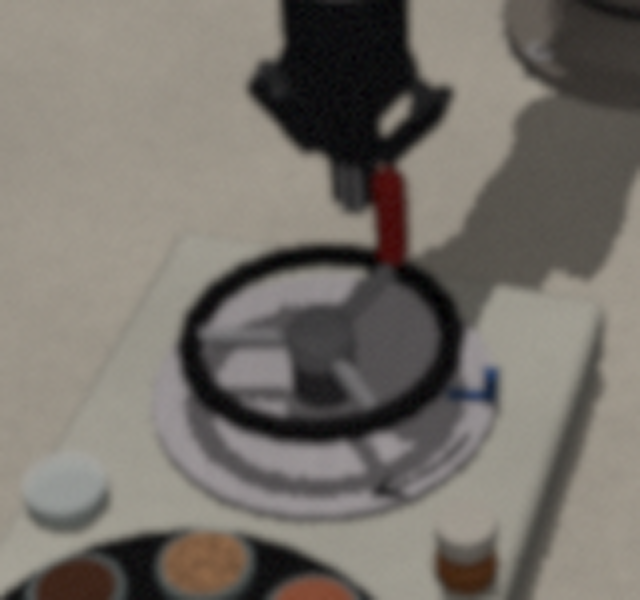

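The handle is at about 290°. I'll advance slowly to about 338°, then measure before the final nudge.

```bash
python3 -m jog '[0,0,0,0.005,-0.027,0,0, 0,0,0,0.009,-0.056,0,0, 0,0,0,0.013,-0.085,0,0, 0,0,0,0.019,-0.113,0,0, 0,0,0,0.027,-0.14,0,0, 0,0,0,0.037,-0.169,0,0, 0,0,0,0.048,-0.195,0,0, 0,0,0,0.062,-0.22,0,0, 0,0,0,0.077,-0.246,0,0, 0,0,0,0.094,-0.27,0,0, 0,0,0,0.113,-0.292,0,0, 0,0,0,0.133,-0.313,0,0]'; python3 arc.py 340 368 2;python3 look.py f
python3 - <<'E'
from h import *
for n in ("scene0","top0"):
    im=cv2.imread(f"pics/{n}.png")[:,:,::-1]
    s=n[:-1];ro=(slice(180,300),slice(220,380)) if s=="scene" else (slice(190,310),slice(290,420))
    m=red(im[ro]);k,l,st,ce=cv2.connectedComponentsWithStats(m)
    j=1+st[1:,4].argmax();c=ce[j]+[ro[1].start,ro[0].start];print(n,c,onz(s,*c,.15)[:2])
E
```

```text
clock: 10.65
tcp_pos: [0.4771, -0.0481, 0.1448]
orientation: [3.139, -0.016, -0.008]
contact_force: [-0.4, -1.6, -0.4]
grip_width: 0.0001
340 [ 0.012 -0.002 -0.006]
342 [ 0.023 -0.012 -0.006]
344 [ 0.034 -0.021 -0.006]
346 [ 0.046 -0.03  -0.006]
348 [ 0.057 -0.038 -0.006]
350 [ 0.07  -0.046 -0.006]
352 [ 0.082 -0.054 -0.007]
354 [ 0.095 -0.061 -0.007]
356 [ 0.108 -0.068 -0.007]
358 [ 0.121 -0.074 -0.007]
360 [ 0.134 -0.08  -0.007]
362 [ 0.148 -0.085 -0.007]
364 [ 0.162 -0.09  -0.007]
366 [ 0.176 -0.094 -0.007]
368 [ 0.19  -0.098 -0.007]
scene red [108  56   7  23 131] [331.5 216.9] at z.150: [ 0.5003 -0.0387]
(array([0., 0., 0.]), 'wz', np.float64(-0.003), 't', 10.75, array([ 0.4778, -0.0474,  0.145 ]), array([ 0.8 ,  0.68, -0.3 ]))
scene0 [331.99099099 223.51351351] [ 0.52331625 -0.03174658]
top0 [325.65789474 242.        ] [ 0.52840479 -0.03314095]
```

View pics/scenef.png

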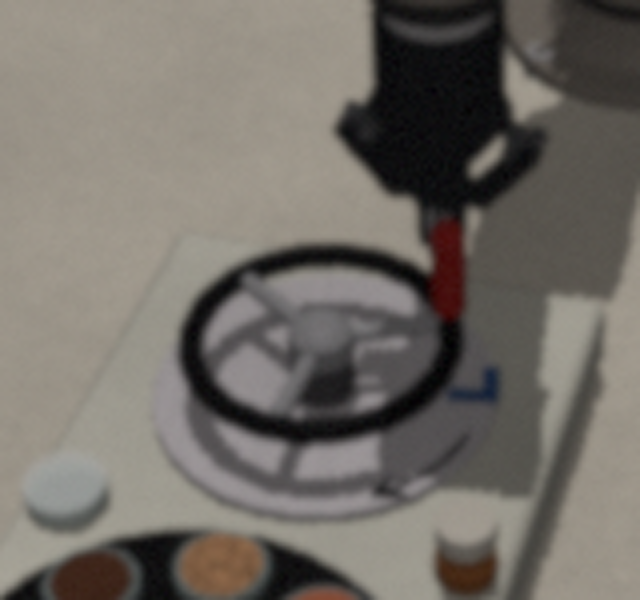

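From the same camera about 17° remain (handle pixel (331.5,216.9) against (332.0,223.5) at the start). I nudge slowly to the table's 354.

```bash
python3 -m jog '[0,0,0,0.012,-0.002,0,0, 0,0,0,0.023,-0.012,0,0, 0,0,0,0.034,-0.021,0,0, 0,0,0,0.046,-0.03,0,0, 0,0,0,0.057,-0.038,0,0, 0,0,0,0.07,-0.046,0,0, 0,0,0,0.082,-0.054,0,0, 0,0,0,0.095,-0.061,0,0, 0,0,0,0.095,-0.061,0,0, 0,0,0,0.095,-0.061,0,0]'; python3 look.py g; python3 arc.py 354 362 2
```

```text
clock: 11.75
tcp_pos: [0.4974, -0.035, 0.145]
orientation: [3.14, -0.013, -0.004]
contact_force: [0.5, -0.5, 0.9]
grip_width: 0.0001
scene red [109  62   7  23 134] [332.4 222.5] at z.150: [ 0.5196 -0.0317]
(array([0., 0., 0.]), 'wz', np.float64(-0.003), 't', 11.85, array([ 0.4972, -0.0352,  0.145 ]), array([ 0.41,  0.1 , -0.1 ]))
354 [-0.005  0.004 -0.005]
356 [ 0.008 -0.002 -0.005]
358 [ 0.021 -0.009 -0.005]
360 [ 0.034 -0.014 -0.005]
362 [ 0.048 -0.02  -0.005]
```

About 3.5 mm remain. One more small nudge, then I back off towards -x and lift.

```bash
python3 -m jog '[0,0,0,0.008,-0.002,0,0, 0,0,0,0.016,-0.005,0,0, 0,0,0,0.016,-0.005,0,0, 0,0,0,0,0,0,0, 0,0,0,-0.05,0,0,0, 0,0,0,-0.12,0,0,0, 0,0,0,-0.15,0,-0.15,0, 0,0,0,-0.15,0,-0.4,0, 0,0,0,-0.15,0,-0.6,0, 0,0,0,-0.15,0,-0.6,0]'
python3 -m jog '[0,0,0,-0.1,0.2,0,0, 0,0,0,-0.2,0.4,0,0, 0,0,0,-0.25,0.6,0,0, 0,0,0,-0.3,0.8,0,0, 0,0,0,-0.35,1,0,0, 0,0,0,-0.35,1,0,0]'
python3 -m jog '[0,0,0,-0.1,0.2,0,0, 0,0,0,-0.2,0.4,0,0, 0,0,0,-0.3,0.6,0,0, 0,0,0,-0.4,0.8,0,0, 0,0,0,-0.4,1,0,0, 0,0,0,-0.4,1,0,0, 0,0,0,-0.4,1,0,0]'
python3 look.py z
python3 -c "
from h import *
for n in('scene','top'): cv2.imwrite(f'pics/{n}_end.png',r.grab_frame(n)[:,:,::-1])"
```

```text
clock: 12.85
tcp_pos: [0.4702, -0.0345, 0.2706]
orientation: [3.139, -0.014, 0.012]
contact_force: [-0.4, -0.6, -0.5]
grip_width: 0.0002
clock: 13.45
tcp_pos: [0.3954, -0.2389, 0.2698]
orientation: [3.138, -0.028, 0.009]
contact_force: [0.3, 0.2, 1.1]
grip_width: -0.0002
clock: 14.15
tcp_pos: [0.3116, -0.4369, 0.2692]
orientation: [3.139, -0.03, 0.008]
contact_force: [-0.3, 0.3, 0.0]
grip_width: -0.0
top red [33 49  6  7 36] [325.6 242.3] at z.150: [ 0.5277 -0.0331]
scene red [109  63   7  23 112] [332.  223.5] at z.150: [ 0.5234 -0.0318]
(array([0., 0., 0.]), 'wz', np.float64(-0.005), 't', 14.25, array([ 0.3124, -0.4358,  0.2695]), array([ 0.26,  0.29, -0.62]))
```

View pics/top_end.png

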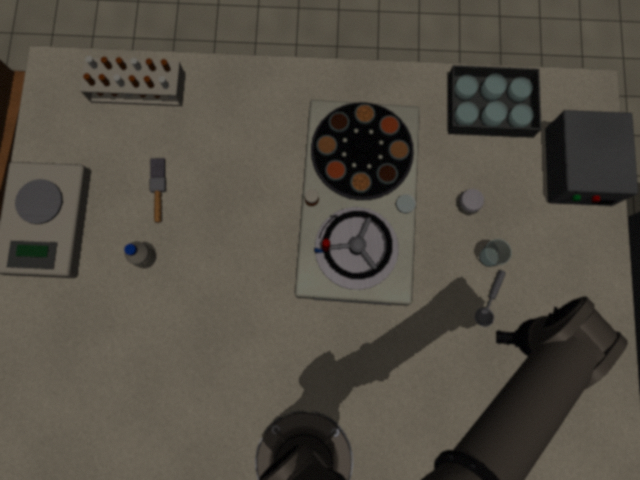

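View pics/scene_end.png

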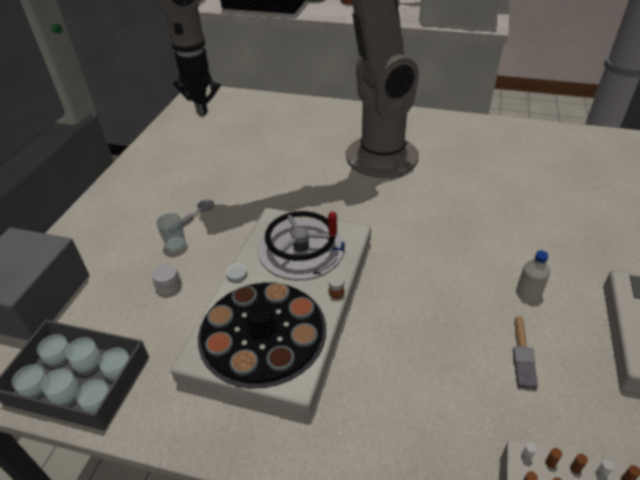

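The handle is back at its starting pixels: top (325.6,242.3) against (325.7,242.0), and scene (332.0,223.5) in both. The carousel has moved on one place, the bystanders look unmoved, and the gripper is well clear.

```bash
python3 -c "
from bench import r
print(r.hand_in())"
```

```text
the job is handed in; nothing more can be done
None
```

I turned the wheel clockwise through one full turn and handed the job in at about 14 s. No verdict was reported. The fingers stayed shut and pushed only on the side of the red handle, with a small nudge at the end to bring it to the blue mark.

- **Handle position:** it is within 0.5 pixel of where it started in both cameras, which is about 1 mm or 1°.
- **Carousel:** it has moved on by one place.
- **Bystanders:** they look unmoved in the before and after pictures. I compared them by eye and did not measure them.
- **Gripper:** it is up and well clear at a height of 0.27 m, with no force on it beyond sensor noise. The largest force reading at the end of any move was about 5 N.
- **Disagreement:** the two cameras differed by about 5–10 mm on the wheel's centre. I used a point between them to steer, and checked the stop by comparing each camera with its own starting picture.

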